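Pin back the belt tensioner of the charm polisher

TASK

Lock back the sprung tension wheel of the little polishing machine so that a new belt can be fitted: take the red-headed locking pin from its stand, put it through the yellow eye of the wheel, and with the pin swing the wheel counter-clockwise against its spring until you feel the pin find the hidden lock hole below, somewhere in the span of the painted yellow arc. Push the pin fully home and let go so that it holds the wheel back. Work gently: do not force the pin, do not let the wheel fly back, and leave the jar and the carton where they are.

Things in the scene. Friction and masses are not known exactly. Their poses are not given: they have to be found in the camera images.
- tensioner: Tensioner of a bench polisher, fixed: dark green bed 170 x 270 x 20 mm. Origin on the wheel's upright axle, on the table; the bed reaches -85 to +85 mm in its x, -90 to +180 mm in its y; z up. On it lies a clamped steel lock plate, over that turns the light grey tension wheel (both of radius 66 mm). A drive pulley (radius 30 mm, top 66 mm above the table) stands at y = +125 mm.
- plate_top (a point): Point on the axle at the flat top of the lock plate, 44 mm above the table and 2 mm below the wheel. The plate has one lock hole, 12 mm wide, 24 mm deep, 48 mm from the axle, hidden under the wheel. It lies at a wheel turn between 0.40 and 1.25 rad; just where is not known and must be felt with the pin's tip, which can slide on the plate.
- arc_mid (a point): Middle of the arc of yellow paint on the bed, 79 mm from the axle, 21 mm above the table. The arc spans the wheel turns of 0.40 to 1.25 rad, in which the lock hole lies; this point is at 0.825 rad.
- axle (a point): Point on the wheel's axle at the height of the wheel's flat top, 58 mm above the table. A low bolt head stands 10 mm above it.
- wheel_eye (a point): Centre of the round eye, at the top face of the tension wheel (58 mm above the table): a hole of 13 mm through the 12 mm thick wheel, in a yellow patch 32 x 36 mm, 48 mm from the axle. It moves with the wheel. A black rubber roller (radius 24 mm, top 80 mm above the table) stands on the opposite side of the wheel.
- wheel (a joint): Angle of the tension wheel, rad: 0 at rest; grows as it turns counter-clockwise seen from above, up to 1.6. The spring always turns it back: it pulls with 2.6 N at the eye at 0, 5.2 N at 0.5, 9.1 N at 1.25. At rest the eye lies at -2.27 rad (from the bed's x axis towards its y axis).
- pin_grip (a point): Middle of the red square head of the locking pin (90 g), where to grip it. Head 16 x 16 mm, 42 mm tall, sides along this frame's x and y. Under it a steel collar, 20 mm across, 4 mm thick, its underside 26 mm below this point; then a round shank, 10 mm across, 36 mm long, the last 3 mm tapering to 7.6 mm. It stands upright in its stand at the start.
- pin_tip (a point): The lower end of the pin's shank, on its axis, 62 mm below pin_grip. With the pin home, the collar rests on the wheel's top and the tip is 22 mm above the table, 22 mm deep in the lock hole.
- pin_stand: Fixed wooden block 56 x 56 x 40 mm with a 13 mm hole, 26 mm deep, in the middle of its top, holding the pin; origin in the middle of its underside.
- jar: Amber jar with a brass cap, radius 27 mm, 50 mm tall, loose bystander; origin at the centre of its underside.
- carton: Orange carton 130 x 100 x 50 mm, loose bystander; origin at the centre of its underside.
- pin: The locking pin; origin at the end of its shank, z along the shank up to the head.
Not all that is in view belongs to the job. There is more than one size of the pin; the job needs the smallest.

How it is judged:
By the outcome, as a careful person would: the job done as asked, in the order asked, and still so for the second after the job is handed in, with the robot touching nothing.
It also fails if it takes over 67 s, if anything falls off the work surface, if the arm or the gripper's body presses on something with over 40 N, if the wrist force passes 120 N, or if a joint passes its speed limit or range.

ROBOT

A 6-joint arm with a two-finger parallel gripper is mounted at the origin on the work surface. World frame = base frame: x ahead of the robot, y to its left, z up, the work surface at z = 0. Lengths are in m, angles in rad, forces in N, time in s.
With the tool pointing down it reaches from about 0.35 to 0.775 m from the base axis. Payload 7.3 kg.
Tool frame: the origin (TCP) lies at the very end of the fingers, on their centre line; the grasp point (between the pads) lies 19 mm behind it; z points along the fingers, y is the direction in which the jaws open and shut (so a half turn about z gives the same grasp; the last joint's range is limited). The gripper opens to 92 mm and grips with 3 to 60 N. Pads are 19 mm wide; open, the fingers measure 130 mm over their backs; the gripper's body (75 mm by 190 mm) begins 47 mm behind the grasp point.
Start: joints at [-1.324, 0.342, 1.524, -0, 1.275, -0.146], TCP at [0.201, -0.485, 0.227] pointing down, gripper open.
Joint ranges: [-2.53, 2.53], [-0.77, 2.02], [0.04, 2.7], [-1, 4.14], [0.28, 2.66], [-3.11, 3.11]. Speed limits (rad/s): [2.57, 2.57, 3.14, 3.14, 3.14, 3.14].

INTERFACE

Orientations are given as [roll, pitch, yaw] about the fixed x, y, z axes, in that order (R = Rz(yaw) Ry(pitch) Rx(roll)).
In Python, from cell import observe, read_camera, camera_info, hand_in gives the robot as it stands.
- The arm moves only by the tool jog_arm, never from a script. Its argument "rows" is one flat list of numbers, 5 for each row, row after row: the finger opening in mm, from 0 to 91.8, then the shift along the tool's x, y, z in mm, then the turn about the tool's z in degrees. In form: [gripper, tx, ty, tz, roll, gripper, tx, ty, tz, roll, ...]. A call has 1 to 20 rows; each row shifts and turns the commanded pose from where the row before left it, along the tool's axes as they then stand; what a row does not reach is not made up. A row lasts 1/10 s, in which the tool goes at most 50 mm and 8.59 degrees, less where a joint would pass 70% of its speed; a pose out of reach is approached as far as the arm can. A call with a gripper value outside its range is refused whole. The fingers move at their own pace and stop on an object; "grip_force" is the grip in N (left out, the last holds). Time passes only in rows, so rows that do not move let the fingers close. It gives the time, the measured TCP pose, the force and the opening at its end, in the units of the state.
- observe(): the state, without advancing time (a new reading comes with each control period).
- read_camera(name): name is "scene" or "top" or "wrist"; returns (picture, depth): 400x640x3 uint8, red, green, blue; 400x640 float32, m along the optical axis (not along the pixel's ray), 0 where there is no reading.
- camera_info(name): a dict with "fx", "fy", "cx", "cy" (pixels), "distortion" ([k1, k2, p1, p2, k3] as OpenCV has them; the pictures are not rectified), "extrinsics" (4x4, takes a point from camera to world coordinates); the wrist camera has in their place "tool_from_camera" (4x4, takes a point from camera to tool coordinates, whose origin is the TCP and whose axes are the flange's). Camera axes: x right, y up, looking along -z (the intrinsics and any distortion apply to the point x, -y, -z); pixel columns grow to the right and rows downward; lengths in m; the calibration is good to about 2 mm. A picture is of the moment at which its call begins: read the wrist's pose just before it. camera_info takes no time and is no camera call.
- hand_in(): hands the job in, once; it reports no verdict.
The state is a dict: "time": time; "qpos": joint angles; "qvel": joint speeds; "joint_efforts": joint torques, N m; "tool_pos": TCP position; "tool_rot": TCP orientation; "contact_force": force on the tool from outside, world axes, zero at the start; "torque": the same for the moment, N m; "opening": finger opening in m.
Only numpy, scipy, OpenCV 4.12 (cv2) and the standard library are available. Lean on these libraries where they do the work, as an engineer would, in place of code of your own. Each camera call takes 0.05 s, during which the arm holds its last target. There are 200 camera calls.

## Working session

There is one attempt and no reset: what is moved stays moved. The work goes in short steps, Python scripts to look and compute and a tool call to move; the robot and the scene stay as the last step left them, time stands still between calls to the robot, and variables do not carry over. Pictures are saved under pics/ and viewed, about 8 in all and at most 12, crops included, and the job is handed in when it is done.

Besides the shell and the picture viewer there is one more tool, called after "Call:" as name(argument=value, ...), one argument or row to a line, values as JSON. jog_arm: Moves the arm, as the interface text tells. Its arguments: {"type":"object","properties":{"rows":{"type":"array","items":{"type":"number"}},"grip_force":{"type":"number"}},"required":["rows"]}

```bash
mkdir -p pics
cat > h.py <<'E'
import numpy as np, cv2
from cell import observe, read_camera, camera_info
from scipy.spatial.transform import Rotation as R
def ext(name,st=None):
    i=camera_info(name)
    if name!="wrist": return i,np.array(i["extrinsics"])
    T=np.eye(4);T[:3,:3]=R.from_euler("xyz",st["tool_rot"]).as_matrix();T[:3,3]=st["tool_pos"]
    return i,T@np.array(i["tool_from_camera"])
def K(i): return np.array([[i["fx"],0,i["cx"]],[0,i["fy"],i["cy"]],[0,0,1.]])
def onplane(name,uv,z,st=None):
    i,T=ext(name,st)
    p=cv2.undistortPoints(np.array(uv,float).reshape(-1,1,2),K(i),np.array(i["distortion"],float)).reshape(-1,2)
    d=np.c_[p[:,0],-p[:,1],-np.ones(len(p))]@T[:3,:3].T
    o=T[:3,3]; return o+d*((z-o[2])/d[:,2])[:,None]
def proj(name,P,st=None):
    i,T=ext(name,st)
    c=(np.atleast_2d(P)-T[:3,3])@T[:3,:3]
    return cv2.projectPoints(c*[1,-1,-1],np.zeros(3),np.zeros(3),K(i),np.array(i["distortion"],float))[0].reshape(-1,2)
def blobs(im,lo,hi,amin=20):
    m=cv2.inRange(cv2.cvtColor(im,cv2.COLOR_RGB2HSV),lo,hi)
    n,l,s,c=cv2.connectedComponentsWithStats(m)
    return m,l,[(k,s[k].tolist(),c[k].round(1).tolist()) for k in range(1,n) if s[k,4]>=amin]
def save(n,im): cv2.imwrite(f"pics/{n}.png",im[:,:,::-1])
E
python3 - <<'E'
from h import *
print(observe())
a,_=read_camera("top");b,_=read_camera("scene")
np.save("top.npy",a);np.save("scene.npy",b)
save("top",a);save("scene",b)
for n in("top","scene"):
    i=camera_info(n);print(i)
print("red",blobs(a,(0,150,80),(6,255,255))[2])
print("yel",blobs(a,(22,120,100),(34,255,255))[2])
print("green",blobs(a,(40,60,20),(90,255,255),200)[2])
E
```

```text
{'time': 0.0, 'qpos': array([-1.32402188e+00,  3.42740351e-01,  1.52504175e+00, -1.06956382e-05,
        1.27537777e+00, -1.46035117e-01]), 'qvel': array([ 0.00049807, -0.00021317,  0.00025346,  0.00050983,  0.00047964,
        0.00068816]), 'joint_efforts': array([ 4.61904147e-04, -4.31244600e+01, -2.44222981e+01,  7.17033679e-02,
        5.58319024e-02, -1.39470981e-04]), 'tool_pos': array([ 0.20086091, -0.48460955,  0.22602718]), 'tool_rot': array([-3.14004063e+00, -2.17938080e-04,  3.92812516e-01]), 'contact_force': array([0.22752891, 0.56437688, 0.36611299]), 'torque': array([-0.00292198,  0.04230214, -0.01833255]), 'opening': 0.09169150801121818}
{'fx': 422.2856772189687, 'fy': 422.2856772189687, 'cx': 319.5860127162161, 'cy': 194.29068145507608, 'distortion': array([-0.10406043,  0.        ,  0.        ,  0.        ,  0.        ]), 'extrinsics': array([[-0.08608404,  0.97577707, -0.20111851,  0.30011305],
       [-0.99628058, -0.0850841 ,  0.01362749,  0.13801974],
       [-0.00381459,  0.20154357,  0.97947212,  1.11589694],
       [ 0.        ,  0.        ,  0.        ,  1.        ]])}
{'fx': 365.34166964806354, 'fy': 365.34166964806354, 'cx': 321.1832536080777, 'cy': 199.3349814271809, 'distortion': array([-0.07786316,  0.        ,  0.        ,  0.        ,  0.        ]), 'extrinsics': array([[ 0.64816718, -0.47338816,  0.59647544,  0.99723778],
       [ 0.76149664,  0.40445279, -0.50649858, -0.27460746],
       [-0.00147572,  0.7825098 ,  0.62263652,  0.59982353],
       [ 0.        ,  0.        ,  0.        ,  1.        ]])}
red [(1, [432, 187, 10, 8, 49], [437.1, 190.6]), (2, [461, 212, 15, 11, 88], [468.5, 216.5]), (4, [430, 220, 17, 11, 86], [439.6, 225.2])]
yel [(20, [329, 166, 9, 27, 110], [334.2, 178.6]), (21, [312, 183, 17, 18, 148], [320.2, 191.2])]
green [(1, [0, 0, 640, 92, 29122], [254.1, 26.0]), (5, [240, 153, 101, 64, 2824], [281.3, 188.2])]
```

View pics/top.png

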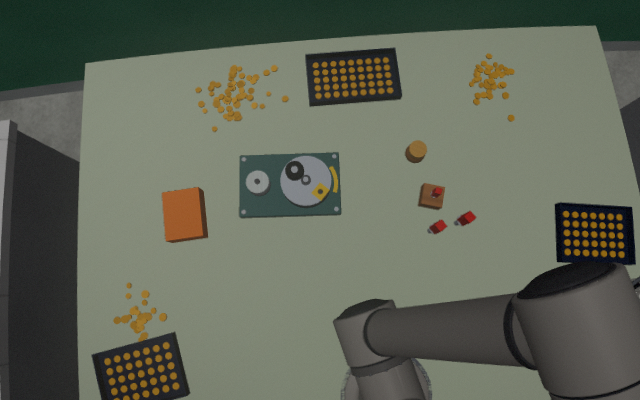

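View pics/scene.png

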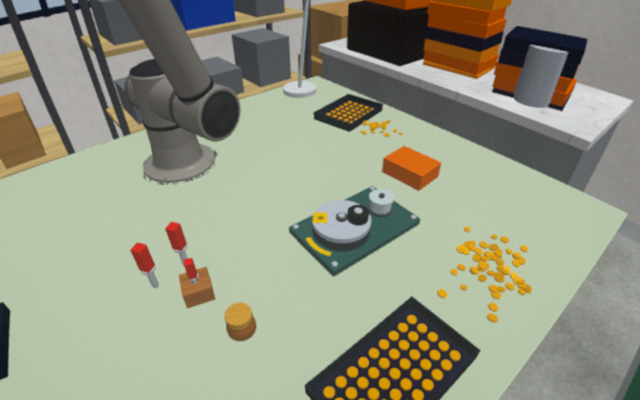

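The candidates for the pin are three red-headed things, at top (437,190), (468,216) and (439,225). Only the first stands in the wooden stand, and it looks smallest. I'll measure it and confirm in a crop.

Run:
```python
from h import *
a=np.load("top.npy");b=np.load("scene.npy")
# bed
m,l,s=blobs(a,(40,60,20),(90,255,255),200)
mm=(l==5).astype(np.uint8)*255
c=cv2.convexHull(np.vstack(cv2.findContours(mm,0,2)[0]))
bx=onplane("top",c.reshape(-1,2),0.02)[:,:2]
r=cv2.minAreaRect((bx*1000).astype(np.float32));print("bed",r)
w,hh=r[1]; ang=np.radians(r[2]+(90 if hh>w else 0)) # long axis direction
for q in (ang,ang+np.pi):
    yv=np.array([np.cos(q),np.sin(q)])
    if yv[1]>0: break
xv=np.array([yv[1],-yv[0]])
ax=np.array(r[0])/1000-0.045*yv
yaw=np.arctan2(xv[1],xv[0]);print("axle",ax,"bed yaw",yaw)
# wheel ellipse centre check: yellow patch, arc
for k,z in((20,.021),(21,.058)):
    pass
print("patch",onplane("top",[[320.2,191.2]],.058),"arc",onplane("top",[[334.2,178.6]],.021))
f=lambda th,rr,z:np.r_[ax+rr*np.array([np.cos(yaw+th),np.sin(yaw+th)]),z]
print("pred eye",f(-2.27,.048,.058),"arcmid",f(-2.27+.825,.079,.021))
hd=onplane("top",[[437.1,190.6]],.085);print("pinhead",hd)
mk,l,s=blobs(b,(0,150,80),(6,255,255));print([t for t in s if t[1][1]>200 and t[1][0]<220])
for n,im in(("top",a),("scene",b)):
    mk,l,s=blobs(im,(7,80,60),(18,230,220),100);print(n,s)
crop=lambda im,x,y,w,h,k:cv2.resize(im[y:y+h,x:x+w],None,fx=k,fy=k,interpolation=cv2.INTER_CUBIC)
c1=crop(b,110,210,120,110,4);c2=crop(a,400,130,80,110,4)
save("crop1",np.hstack([c1,c2]))
```

```text
bed ((560.034423828125, 200.6332244873047), (265.3580627441406, 167.3020477294922), 86.82809448242188)
axle [0.55754449 0.15570216] bed yaw -0.05536019484391314
patch [[0.52525092 0.1210385  0.058     ]] arc [[0.56412457 0.08026595 0.021     ]]
pred eye [0.52466588 0.12073079 0.058     ] arcmid [0.56310434 0.07689805 0.021     ]
pinhead [[ 0.49555992 -0.17154992  0.085     ]]
[(5, [166, 222, 20, 28, 359], [175.6, 235.4]), (6, [131, 243, 23, 29, 400], [142.3, 256.7]), (7, [184, 259, 13, 20, 168], [189.9, 268.0])]
top [(131, [406, 141, 20, 22, 232], [414.8, 152.1]), (132, [418, 183, 27, 26, 430], [430.6, 196.0]), (133, [162, 187, 46, 56, 2171], [184.1, 214.7])]
scene [(1, [310, 0, 61, 76, 1756], [327.5, 27.4]), (40, [423, 39, 99, 54, 606], [470.0, 68.1]), (93, [550, 65, 29, 41, 208], [562.1, 91.7]), (126, [0, 92, 46, 77, 2319], [17.0, 132.5]), (158, [382, 146, 60, 45, 1293], [410.4, 169.2]), (203, [179, 267, 36, 41, 910], [196.4, 287.9]), (206, [227, 315, 29, 26, 339], [242.2, 330.9])]
```

View pics/crop1.png

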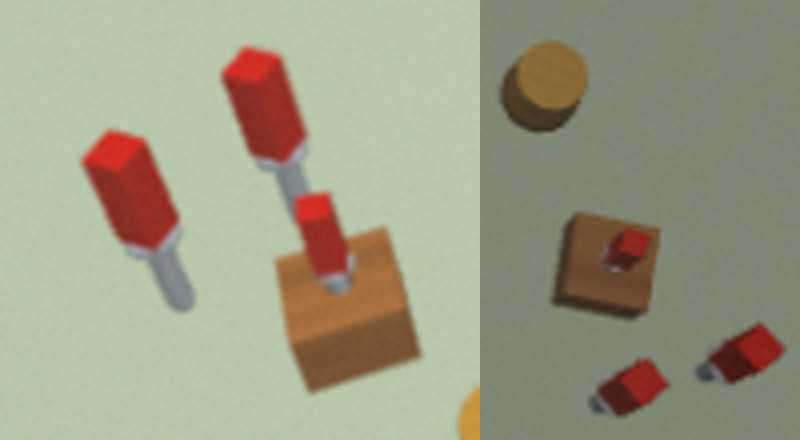

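```bash
cat >> h.py <<'E'
def shift(target,st):
    M=R.from_euler("xyz",st["tool_rot"]).as_matrix()
    return M.T@(np.array(target)-st["tool_pos"])*1000
E
python3 - <<'E'
from h import *
i=camera_info("wrist");print(i)
print("head scene",onplane("scene",[[189.9,268]],.076),"big",onplane("scene",[[175.6,235.4],[142.3,256.7]],.09),onplane("top",[[439.6,225.2],[468.5,216.5]],.1))
print(shift([.4956,-.1715,.227],observe()))
E
```

```text
{'fx': 291.40479301983595, 'fy': 291.40479301983595, 'cx': 317.74746817424233, 'cy': 197.32846550649452, 'distortion': array([-0.02890485,  0.        ,  0.        ,  0.        ,  0.        ]), 'tool_from_camera': array([[-5.07675406e-05,  9.52644655e-01,  3.04085774e-01,
         8.26202096e-02],
       [ 9.99999813e-01, -1.37035856e-04,  5.96259418e-04,
         1.73895236e-03],
       [ 6.09694002e-04,  3.04085748e-01, -9.52644470e-01,
        -1.58095286e-01],
       [ 0.00000000e+00,  0.00000000e+00,  0.00000000e+00,
         1.00000000e+00]])}
head scene [[ 0.49297337 -0.17122906  0.076     ]] big [[ 0.40691698 -0.15927313  0.09      ]
 [ 0.42099169 -0.23330796  0.09      ]] [[ 0.40660365 -0.16109399  0.1       ]
 [ 0.42133152 -0.23619663  0.1       ]]
[ 392.11838685 -176.46452608   -0.5532643 ]
```

Call:
jog_arm(
  rows=[40, 39.2, -17.6, 0, 0, 40, 39.2, -17.6, 0, 0, 40, 39.2, -17.6, 0, 0, 40, 39.2, -17.6, 0, 0, 40, 39.2, -17.6, 0, 0, 40, 39.2, -17.6, 0, 0, 40, 39.2, -17.6, 0, 0, 40, 39.2, -17.6, 0, 0, 40, 39.2, -17.6, 0, 0, 40, 39.2, -17.6, 0, 0, 40, 0, 0, 0, 7.5, 40, 0, 0, 0, 7.5, 40, 0, 0, 0, 7.5, 40, 0, 0, 0, 0],
)

```text
time: 1.5
tool_pos: [0.4956, -0.1721, 0.2263]
tool_rot: [-3.141, 0.001, -0.001]
contact_force: [-0.4, -0.4, 0.5]
opening: 0.04
```

Run:
```python
from h import *
st=observe();print(st["time"],st["tool_pos"],st["tool_rot"],st["contact_force"])
a,d=read_camera("wrist");np.save("w1.npy",a)
print(blobs(a,(0,150,60),(6,255,255))[2]); save("w1",a)
```

```text
1.5 [ 0.49563127 -0.17210704  0.2262827 ] [-3.14126127e+00  8.50031699e-04 -6.97168198e-04] [-0.35249564 -0.41966268  0.52655664]
[(1, [308, 173, 20, 27, 343], [317.7, 186.5]), (2, [365, 230, 12, 8, 42], [370.5, 233.6]), (3, [293, 241, 27, 37, 718], [306.0, 262.0])]
```

View pics/w1.png

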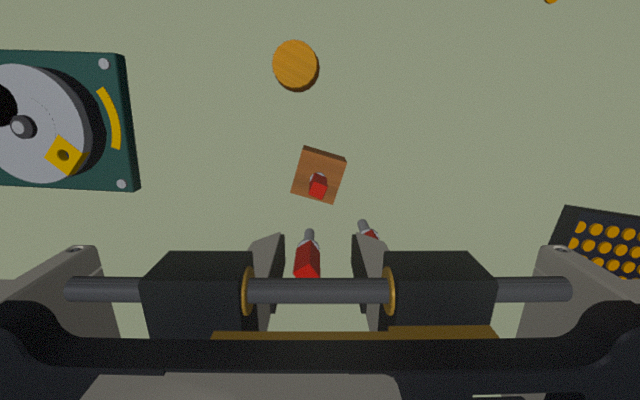

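Wrist view: the pin is in its stand with its head at about (318,187), the wheel eye's yellow patch is at (64,155), and the bigger pins are at (306,262) and (370,233). I'll get the head's top face position and orientation.

Run:
```python
from h import *
a=np.load("w1.npy");st=observe()
m,l,s=blobs(a,(0,150,60),(6,255,255))
v=a[:,:,0].astype(int)
print(v[170:203,306:330][::2,::1])
hm=cv2.bitwise_and(m,((v>175)*255).astype(np.uint8));hm[:, :300]=0;hm[:,340:]=0;hm[215:]=0
c=np.vstack(cv2.findContours(hm,0,2)[0]).reshape(-1,2)
P=onplane("wrist",c,.097,st)[:,:2]*1000
print("top face",cv2.minAreaRect(P.astype(np.float32)),len(c))
w=blobs(a,(7,80,60),(18,230,220),300)
k=[t for t in w[2] if 290<t[1][0]<320 and 130<t[1][1]<170];print(k)
h=cv2.convexHull(np.vstack(cv2.findContours((w[1]==k[0][0]).astype(np.uint8),0,2)[0])).reshape(-1,2)
print("stand", cv2.minAreaRect((onplane("wrist",h,.04,st)[:,:2]*1000).astype(np.float32)))
# eye
print("patch", [ (t,onplane("wrist",[t[2]],.058,st)) for t in blobs(a,(22,120,100),(34,255,255),100)[2] if t[2][1]<200])
print("eye px dark", onplane("wrist",[[63,155]],.058,st))
save("c2",cv2.resize(a[135:215,280:360],None,fx=7,fy=7,interpolation=cv2.INTER_CUBIC))
```

```text
[[127 132 130 131 126 132 132 129 129 129 129 134 131 131 126 127 130 128
  130 127 130 126 127 123]
 [134 130 134 130 137 132 134 129 125 107 108 109 109 106 115 114 127 127
  132 131 128 128 137 127]
 [128 126 125 132 130 126 132 117 113  94  91  91  98 117 132 137 121 107
  124 131 125 134 133 129]
 [127 128 129 130 119 128 126 111 106  98  95  89  92  94  94  92  97 100
  100 123 132 130 132 132]
 [119 126 123 121 135 136 111 109 103  99  99  96  95  95  94  90  93  90
   89  94 101 125 128 133]
 [121 117 123 115 128 112 109 108 104  96  91  90  95  96  92  97  92  97
   92  93  94 115 129 128]
 [114 118 118 108 102 108 109 141 157 160 138 116 102  93  92  88  93  93
   96  92  90 126 129 127]
 [117 115 115 105 106 105 133 161 163 167 161 167 166 157 154 137 116 105
   96  93  95 107 126 127]
 [119 119 113 108 102 129 158 166 164 162 163 161 163 162 163 166 161 161
  162 149 124 105 109 118]
 [120 123 118 104 116 153 161 163 161 160 158 163 161 159 158 164 166 163
  164 161 142 121 120 119]
 [126 125 121 118 157 171 163 161 159 160 160 166 160 163 158 165 161 161
  167 142 120 11
[... 172 characters left out ...]
3 163 163 153
  115 114 118 116 121 119]
 [131 131 128 130 127 123 125 130 149 154 161 163 161 166 158 160 155 120
  123 127 130 131 124 118]
 [138 143 130 135 132 128 129 132 124 128 127 127 134 151 161 154 127 117
  126 130 123 131 130 123]
 [138 137 145 142 139 141 143 145 140 139 132 134 129 130 127 127 133 130
  130 126 128 126 129 126]
 [144 136 140 144 135 143 135 143 144 142 143 139 140 141 141 140 137 133
  133 131 129 130 135 131]]Traceback (most recent call last):
  File "<stdin>", line 7, in <module>
    return _nx.concatenate(arrs, 0, dtype=dtype, casting=casting)
           ~~~~~~~~~~~~~~~^^^^^^^^^^^^^^^^^^^^^^^^^^^^^^^^^^^^^^^
ValueError: need at least one array to concatenate
```

Run:
```python
from h import *
a=np.load("w1.npy");st=observe()
m,l,s=blobs(a,(0,150,60),(6,255,255))
v=a[:,:,0].astype(int)
hm=cv2.bitwise_and(m,((v>138)*255).astype(np.uint8));hm[:, :300]=0;hm[:,340:]=0;hm[215:]=0
c=np.vstack(cv2.findContours(hm,0,2)[0]).reshape(-1,2)
P=onplane("wrist",c,.097,st)[:,:2]*1000
print("top face",cv2.minAreaRect(P.astype(np.float32)),len(c),onplane("wrist",[np.argwhere(hm)[:,::-1].mean(0)],.097,st))
w=blobs(a,(7,80,60),(18,230,220),300)
k=[t for t in w[2] if 280<t[1][0]<320 and 130<t[1][1]<170];print(k)
h=cv2.convexHull(np.vstack(cv2.findContours((w[1]==k[0][0]).astype(np.uint8),0,2)[0])).reshape(-1,2)
print("stand", cv2.minAreaRect((onplane("wrist",h,.04,st)[:,:2]*1000).astype(np.float32)))
print("patch", [ (t,onplane("wrist",[t[2]],.058,st)) for t in blobs(a,(22,120,100),(34,255,255),100)[2] if t[2][1]<200])
print("eye px dark", onplane("wrist",[[63,155]],.058,st))
```

```text
top face ((494.5804748535156, -173.11920166015625), (14.869372367858887, 15.008472442626953), 66.65119934082031) 39 [[ 0.49469784 -0.17318164  0.097     ]]
[(76, [290, 145, 57, 60, 1860], [318.2, 172.5])]
stand ((496.5406494140625, -173.9692840576172), (56.03350830078125, 61.463924407958984), 73.43634796142578)
patch [((1, [96, 87, 25, 63, 586], [111.3, 117.5]), array([[0.56587485, 0.05357951, 0.058     ]])), ((2, [44, 135, 38, 40, 742], [62.8, 154.9]), array([[0.52476907, 0.11991783, 0.058     ]]))]
eye px dark [[0.5246523 0.1197067 0.058    ]]
```

Call:
jog_arm(
  rows=[40, -1, 1, 0, 7, 40, 0, 0, 0, 7, 40, 0, 0, 0, 7, 40, 0, 0, 35, 0, 40, 0, 0, 35, 0, 40, 0, 0, 20, 0, 40, 0, 0, 0, 0],
)

```text
time: 2.25
tool_pos: [0.4928, -0.1726, 0.1339]
tool_rot: [-3.141, 0.006, -0.364]
contact_force: [-0.2, -0.3, -0.5]
opening: 0.04
```

Run:
```python
from h import *
st=observe();print(st["qpos"],st["tool_pos"],st["tool_rot"])
a,d=read_camera("wrist");np.save("w2.npy",a)
m,l,s=blobs(a,(0,150,60),(6,255,255));print(s)
v=a[:,:,0].astype(int)
k=min(s,key=lambda t:abs(t[2][0]-318)+abs(t[2][1]-220))
vv=v[l==k[0]];t,_=cv2.threshold(vv.astype(np.uint8).reshape(-1,1),0,255,cv2.THRESH_OTSU);print(k,t)
hm=((l==k[0])&(v>t)).astype(np.uint8)
c=np.vstack(cv2.findContours(hm,0,2)[0]).reshape(-1,2)
P=onplane("wrist",c,.097,st)[:,:2]*1000
print(cv2.minAreaRect(P.astype(np.float32)),onplane("wrist",[np.argwhere(hm)[:,::-1].mean(0)],.097,st))
save("w2",cv2.resize(a[100:300,200:440],None,fx=3,fy=3))
```

```text
[-4.83664736e-01  4.34626894e-01  1.65975217e+00 -6.08378685e-05
  1.05369902e+00  1.45088112e+00] [ 0.4928474  -0.17260203  0.13389758] [-3.14086911  0.00644516 -0.36371695]
[(1, [306, 196, 22, 37, 699], [316.6, 215.0]), (2, [401, 241, 22, 10, 108], [410.4, 247.0]), (3, [324, 304, 37, 28, 882], [340.5, 317.6])]
(1, [306, 196, 22, 37, 699], [316.6, 215.0]) 127.0
((494.75592041015625, -173.6497039794922), (15.077068328857422, 14.91871166229248), 68.42876434326172) [[ 0.49512028 -0.17360246  0.097     ]]
```

View pics/w2.png

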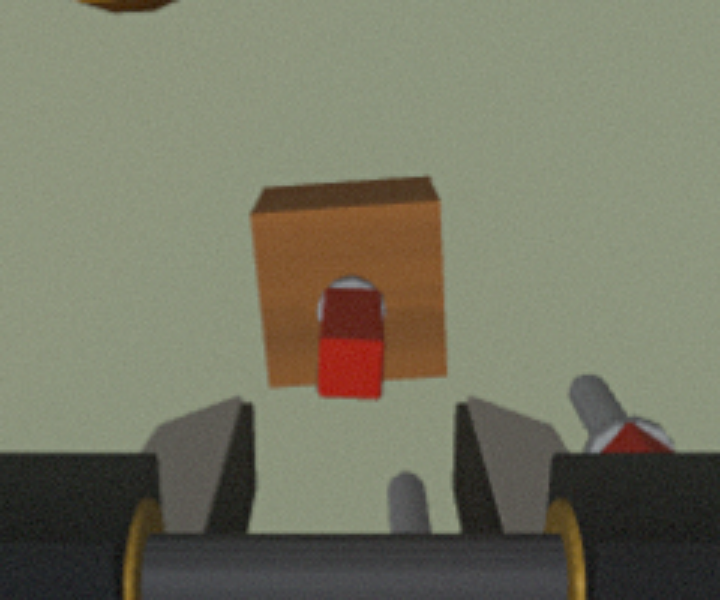

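Call:
jog_arm(
  rows=[40, 0.6, 0.4, 25, 0, 40, 0, 0, 25, 0, 40, 0, 0, 20, 0, 40, 0, 0, 6, 0, 40, 0, 0, 0, 0, 40, 0, 0, 0, 0],
)

```text
time: 2.9
tool_pos: [0.4962, -0.1745, 0.0622]
tool_rot: [3.141, -0.003, -0.366]
contact_force: [0.8, -0.5, 0.5]
opening: 0.0398
```

Call:
jog_arm(
  rows=[40, 0, 0, 3, 0, 40, 0, 0, 0, 0, 10, 0, 0, 0, 0, 10, 0, 0, 0, 0, 10, 0, 0, 0, 0, 10, 0, 0, 0, 0],
  grip_force=40,
)

```text
time: 3.5
tool_pos: [0.4952, -0.174, 0.0578]
tool_rot: [3.142, -0.0, -0.366]
contact_force: [-0.4, 0.6, 1.5]
opening: 0.0156
```

Call:
jog_arm(
  rows=[10, 0, 0, -8, 0, 10, 0, 0, -15, 0, 10, 0, 0, -25, 0, 10, 0, 0, -30, 0, 10, 0, 0, -22, 0, 10, 0, 0, 0, -8.5, 10, 0, 0, 0, -8.5, 10, 0, 0, 0, -8.5, 10, 0, 0, 0, -8.5, 10, 0, 0, 0, -8.5, 10, 0, 0, 0, -8.5, 10, 0, 0, 0, -8.5, 10, 0, 0, 0, -8.5, 10, 0, 0, 0, 0],
)

```text
time: 4.9
tool_pos: [0.4951, -0.1739, 0.1581]
tool_rot: [3.141, 0.0, 0.822]
contact_force: [0.4, -0.0, -0.1]
opening: 0.0159
```

Run:
```python
from h import *
st=observe();print(st["tool_pos"],st["tool_rot"],st["opening"],st["contact_force"])
print(shift([.525,.1203,st["tool_pos"][2]],st))
```

```text
[ 0.49510129 -0.17392326  0.15808618] [3.14145612e+00 4.95808930e-05 8.21777304e-01] 0.015916079299481835 [ 0.39746956 -0.03407991 -0.14390386]
[ 2.35835168e+02 -1.78446164e+02 -3.60563157e-02]
```

Call:
jog_arm(
  rows=[10, 24, -22, 0, 0, 10, 24, -22, 0, 0, 10, 24, -22, 0, 0, 10, 24, -22, 0, 0, 10, 24, -22, 0, 0, 10, 24, -22, 0, 0, 10, 24, -22, 0, 0, 10, 24, -22, 0, 0, 10, 0, 0, 0, 0, 10, 0, 0, 0, 0],
)

```text
time: 5.9
tool_pos: [0.4973, 0.0869, 0.1579]
tool_rot: [3.141, 0.0, 0.819]
contact_force: [0.3, -0.5, -0.6]
opening: 0.0158
```

```bash
cat > look.py <<'E'
from h import *
import sys
n=sys.argv[1];st=observe();print(st["time"],st["tool_pos"],st["tool_rot"],st["opening"],st["contact_force"])
a,d=read_camera("wrist");np.save(n+".npy",a)
m,l,s=blobs(a,(22,120,80),(34,255,255),60)
for t in s: print(t,onplane("wrist",[t[2]],.058,st))
k=max(s,key=lambda t:t[1][3] and (t[1][4] if abs(t[1][2]-t[1][3])<25 else 0))
h=cv2.convexHull(np.vstack(cv2.findContours((l==k[0]).astype(np.uint8),0,2)[0])).reshape(-1,2)
print("patch rect",cv2.minAreaRect((onplane("wrist",h,.058,st)[:,:2]*1000).astype(np.float32)))
hm=np.zeros(l.shape,np.uint8);cv2.fillConvexPoly(hm,h,1)
g=((hm>0)&(cv2.erode(hm,np.ones((7,7)))>0)&(l!=k[0])).astype(np.uint8)
nn,ll,ss,cc=cv2.connectedComponentsWithStats(g)
for q in range(1,nn):
    if ss[q,4]>15: print("hole",ss[q],cc[q],onplane("wrist",[cc[q]],.058,st))
print("red",[t for t in blobs(a,(0,150,60),(6,255,255))[2]])
E
python3 look.py w3
python3 - <<'E'
from h import *
a=np.load("w3.npy");save("w3",a)
E
```

```text
5.9 [0.49726732 0.08689858 0.15787448] [3.14123390e+00 2.00143988e-04 8.19288998e-01] 0.015849842779433045 [ 0.30076824 -0.51114342 -0.61697414]
(17, [340, 117, 58, 58, 767], [370.8, 148.1]) [[0.56343874 0.0870037  0.058     ]]
(18, [294, 132, 41, 37, 1339], [314.4, 149.9]) [[0.52593225 0.11982451 0.058     ]]
patch rect ((525.3795166015625, 119.83516693115234), (31.82997703552246, 35.988983154296875), 46.92948913574219)
hole [308 142  14  13 139] [314.32374101 148.51798561] [[0.52671852 0.12075843 0.058     ]]
red [(1, [302, 238, 33, 40, 1115], [317.7, 258.7])]
```

View pics/w3.png

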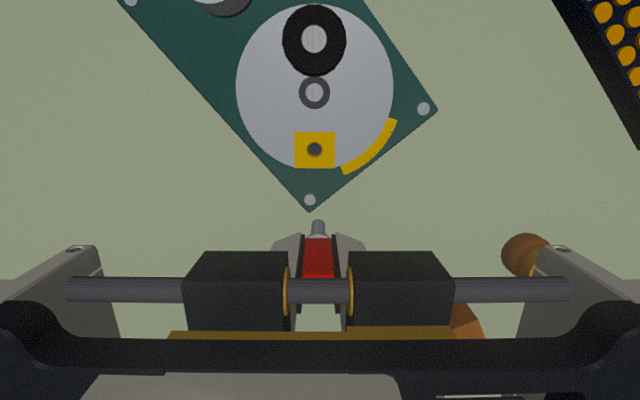

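Run:
```python
from h import *
a=np.load("w3.npy");st=observe()
p=st["tool_pos"]
M=R.from_euler("xyz",st["tool_rot"]).as_matrix()
f=lambda x,y,z:proj("wrist",p+M@np.array([x,y,z]),st)
print("tip pred",f(0,0,.0438),f(.0038,0,.0438),f(-.005,0,.0258),"head top",f(0,0,-.039))
g=cv2.cvtColor(a,cv2.COLOR_RGB2GRAY)
print(g[214:242:2,306:332])
# wheel disc: light grey low saturation
hs=cv2.cvtColor(a,cv2.COLOR_RGB2HSV);m=cv2.inRange(hs,(0,0,120),(179,45,255));m[:,:225]=0;m[:,405:]=0;m[185:]=0
n,l,s,c=cv2.connectedComponentsWithStats(m);k=1+np.argmax(s[1:,4])
ct=max(cv2.findContours((l==k).astype(np.uint8),0,2)[0],key=cv2.contourArea).reshape(-1,2)
P=onplane("wrist",cv2.convexHull(ct).reshape(-1,2),.058,st)[:,:2]*1000
(e,r)=cv2.minEnclosingCircle(P.astype(np.float32));print("wheel",e,r)
A=np.c_[2*P,np.ones(len(P))];x=np.linalg.lstsq(A,(P**2).sum(1),rcond=None)[0];print("fit",x[:2],np.sqrt(x[2]+x[:2]@x[:2]))
```

```text
tip pred [[315.86175885 219.72187   ]] [[315.85129511 214.96132818]] [[315.70707855 236.23315714]] head top [[314.7299441  285.25750711]]
[[144 143 140 146 144 144 140 141 145 144 144 144 144 141 143 145 142 145
  142 143 141 143 144 142 145 145]
 [142 144 143 144 145 140 138 143 147 143 140 148 142 140 142 141 141 144
  143 137 141 144 140 146 144 146]
 [139 142 144 143 143 148 142 147 142 142 140 143 140 136 143 144 144 147
  144 142 141 144 143 143 137 144]
 [146 144 144 141 142 144 142 122 101  95 102  98  99  92  95 104 117 133
  145 140 144 139 144 143 142 141]
 [141 143 144 145 143 141 102  86  86  92 103 102  99  98  93  95  89  90
  127 146 143 144 143 145 141 139]
 [145 144 141 140 144 109  85  86  90 100  98 100  95  91  98  90  89  87
  102 133 147 143 146 141 140 144]
 [140 142 142 143 140 108  81  90  95  96 103  97 100  98  93  92  90  88
   91 131 146 146 144 142 141 141]
 [139 143 142 147 143 105  81  93  91  99 101  98  98  94  96  94  88  87
   84 135 144 143 143 142 145 144]
 [142 141 146 144 137 102  83  90  95  99 103 102 100  95  95  92  93  89
   79 130 142 145 144 143 143 142]
 [144 142 145 146 130  95  88  90  95  88  90  98  90  86  89  84  93  84
   83 126 142 141 147 143 144 143]
 [146 148 141 120  93  94  97 105 107 109 121 128 128 123 114 110 105  98
   91  89 104 133 143 142 146 105]
 [140 119 105 115 128 139 140 137 140 137 138 139 136 140 137 141 138 143
  142 137 124 102 110 135 147  95]
 [ 73  68  72  75  76  71  74  75  75  77  74  76  76  76  75  74  77  73
   74  73  77  72  67  66  80  60]
 [ 59  57  62  61  59  55  57  55  58  59  59  61  52  61  55  56  59  63
   62  54  55  55  59  62  57  49]]
wheel (558.8507080078125, 154.379150390625) 65.87055206298828
fit [558.84026085 154.37658825] 65.71246143698065
```

Run:
```python
from h import *
st=observe();p=st["tool_pos"];M=R.from_euler("xyz",st["tool_rot"]).as_matrix()
f=lambda x,y,z:proj("wrist",p+M@np.array([x,y,z]),st).round(1).tolist()
print("collar under front",f(.010,0,.0078),"top front",f(.010,0,.0038),"head top front/back",f(.008,0,-.0392),f(-.008,0,-.0392),"headbottom front",f(.008,0,.0028))
a=np.load("w3.npy");print(a[230:282:2,312:324].mean(1).round().astype(int).tolist())
for dz in (0,.004):
  q=onplane("wrist",[[317.7,219.3]],p[2]-.0438+dz,st)[0];print((M.T@(q-p)*1000).round(2))
```

```text
collar under front [[315.4, 226.7]] top front [[315.4, 229.3]] head top front/back [[314.7, 270.8]] [[314.8, 299.6]] headbottom front [[315.4, 233.0]]
[[94, 95, 96], [89, 90, 90], [111, 112, 113], [135, 140, 142], [118, 58, 55], [113, 36, 29], [113, 36, 28], [113, 34, 28], [113, 32, 26], [112, 32, 26], [114, 36, 28], [113, 33, 26], [113, 33, 26], [112, 31, 24], [113, 30, 23], [112, 29, 24], [114, 30, 24], [112, 28, 21], [113, 29, 23], [113, 29, 24], [112, 27, 22], [110, 28, 21], [135, 26, 18], [169, 27, 18], [53, 45, 44], [54, 54, 55]]
[ 0.34  1.37 43.8 ]
[ 1.95  1.37 39.8 ]
```

Call:
jog_arm(
  rows=[10, 15, -1, 15, 0, 10, 15, -1, 15, 0, 10, 0, 0, 12, 0, 10, 0, 0, 8, 0, 10, 0, 0, 0, 0, 10, 0, 0, 0, 0],
)

```text
time: 6.55
tool_pos: [0.5163, 0.1091, 0.108]
tool_rot: [3.141, 0.0, 0.819]
contact_force: [0.8, 0.9, -0.0]
opening: 0.0156
```

```bash
python3 look.py w4
python3 - <<'E'
from h import *
a=np.load("w4.npy");save("w4",cv2.resize(a[110:310,220:420],None,fx=3,fy=3,interpolation=cv2.INTER_CUBIC))
st=observe();p=st["tool_pos"];M=R.from_euler("xyz",st["tool_rot"]).as_matrix()
print(proj("wrist",p+M@np.array([[0,0,.0438],[.0038,0,.0438]]).T if 0 else [p+M@np.array(v) for v in([0,0,.0438],[.0038,0,.0438],[.0,0,-.0392])],st))
E
```

```text
6.55 [0.51630073 0.10906466 0.10796833] [3.14144577e+00 1.37674817e-04 8.19235381e-01] 0.01557421071345931 [ 0.77610966  0.9366328  -0.03027338]
(1, [348, 157, 64, 62, 487], [385.4, 188.5]) [[0.56939854 0.0901586  0.058     ]]
(2, [292, 178, 48, 42, 1769], [315.4, 198.7]) [[0.52592458 0.11987654 0.058     ]]
patch rect ((525.7437133789062, 119.64899444580078), (31.809667587280273, 35.311485290527344), 45.61741256713867)
hole [308 190  16  12 142] [315.22535211 195.97887324] [[0.52729461 0.12152614 0.058     ]]
red [(1, [301, 238, 34, 40, 1139], [317.7, 258.7])]
[[315.86263245 219.72042735]
 [315.85217101 214.95987447]
 [314.72714334 285.50304698]]
```

View pics/w4.png

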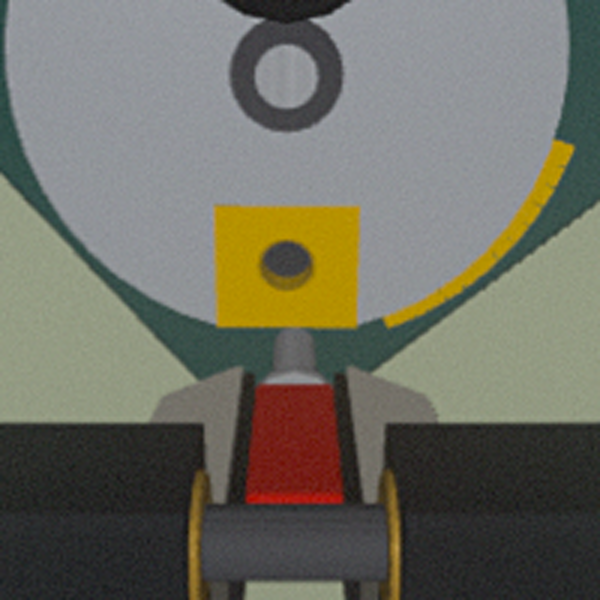

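Wrist crop: the eye is centred at about full pixel (315.3,198.4). The pin tip is at (318,220), with the tip's far edge at row 219.7. I'll cross-check with depth.

Run:
```python
from h import *
st=observe();a,d=read_camera("wrist");i,T=ext("wrist",st)
p=st["tool_pos"];M=R.from_euler("xyz",st["tool_rot"]).as_matrix()
def tool(u,v):
    n=cv2.undistortPoints(np.array([[[u,v]]],float),K(i),np.array(i["distortion"]))[0,0]
    D=d[int(round(v)),int(round(u))]
    return (M.T@(T@np.array([n[0]*D,-n[1]*D,-D,1])-np.r_[p,0])[:3]*1000).round(1) if D>0 else None
for v in (221,222,223,225,228,231,234,236,240,250,260,270,275,276): print("pin",v,tool(318,v))
for v in (224,228,231): print([tool(u,v) for u in (312,314,318,322,324)])
for u,v in((300,185),(330,185),(300,212),(330,212)):print("patch",tool(u,v))
```

```text
pin 221 [ 2.1  1.6 36.2]
pin 222 [ 2.3  1.6 33.8]
pin 223 [ 2.   1.6 32.7]
pin 225 [ 2.4  1.6 28.1]
pin 228 [ 1.7  1.6 24.6]
pin 231 [ 1.9  1.6 19.3]
pin 234 [6.4 1.6 4.8]
pin 236 [5.3 1.6 4.4]
pin 240 [ 5.   1.6 -0.6]
pin 250 [  4.8   1.6 -12.6]
pin 260 [  5.4   1.6 -24.6]
pin 270 [  5.1   1.6 -33.8]
pin 275 [  4.5   1.6 -37.3]
pin 276 [  4.7   1.6 -38.4]
[array([-0.1, -2.7, 35.8]), array([ 1.7, -1.2, 31.7]), array([ 1.8,  1.6, 31.4]), array([ 0.9,  4.4, 33.6]), array([-1.3,  6. , 38.8])]
[array([ 0.6, -2.6, 27.2]), array([ 1.3, -1.2, 25.5]), array([ 1.7,  1.6, 24.6]), array([ 0.7,  4.3, 26.9]), array([-0.8,  5.8, 30.4])]
[array([ 0. , -2.5, 23.4]), array([ 1.4, -1.1, 20.5]), array([ 1.9,  1.6, 19.3]), array([ 0.9,  4.3, 21.4]), array([-0.4,  5.7, 24.3])]
patch [ 25.1 -11.7  49.9]
patch [24.7 10.5 51.4]
patch [  4.1 -12.1  49.2]
patch [ 3.6 10.8 50.6]
```

Call:
jog_arm(
  rows=[10, 9, -1, 0, 0, 10, 8.7, -0.9, 0, 0, 10, 0, 0, 0, 0, 10, 0, 0, 2, 0, 10, 0, 0, 2, 0, 10, 0, 0, 2, 0, 10, 0, 0, 2, 0, 10, 0, 0, 0, 0],
)

```text
time: 7.45
tool_pos: [0.5268, 0.1239, 0.0993]
tool_rot: [-3.141, 0.001, 0.82]
contact_force: [-0.1, -0.3, -0.0]
opening: 0.0159
```

Call:
jog_arm(
  rows=[10, 0, 0, 2, 0, 10, 0, 0, 2, 0, 10, 0, 0, 1, 0, 10, 0, 0, 0, 0],
)

```text
time: 7.85
tool_pos: [0.5269, 0.124, 0.0945]
tool_rot: [-3.141, 0.0, 0.82]
contact_force: [-0.4, 0.4, -0.6]
opening: 0.0158
```

Call:
jog_arm(
  rows=[10, 0, 0, 2, 0, 10, 0, 0, 2, 0, 10, 0, 0, 1, 0, 10, 0, 0, 1, 0, 10, 0, 0, 0, 0],
)

```text
time: 8.35
tool_pos: [0.527, 0.124, 0.0885]
tool_rot: [-3.141, 0.0, 0.82]
contact_force: [-0.7, -0.4, -0.4]
opening: 0.0157
```

Call:
jog_arm(
  rows=[10, 0, 0, 0.5, 0, 10, 0, 0, 0.5, 0, 10, 0, 0, 0, 0],
)

```text
time: 8.65
tool_pos: [0.5271, 0.124, 0.0878]
tool_rot: [3.141, -0.0, 0.82]
contact_force: [-2.0, 0.2, -0.4]
opening: 0.0158
```

Call:
jog_arm(
  rows=[10, 0, 0, 0.5, 0, 10, 0, 0, 0, 0, 10, 0, 0, 0.5, 0, 10, 0, 0, 0, 0],
)

```text
time: 9.05
tool_pos: [0.5272, 0.1241, 0.0876]
tool_rot: [3.141, -0.001, 0.82]
contact_force: [-2.6, -0.8, 8.8]
opening: 0.016
```

Call:
jog_arm(
  rows=[10, 0, 0, -1.5, 0, 10, 0, 2, 0, -2.5, 10, 0, 2, 0, -2.5, 10, 0, 2, 0, -2.5, 10, 0, 0, 0, 0],
)

```text
time: 9.55
tool_pos: [0.5307, 0.1203, 0.0878]
tool_rot: [-3.14, 0.001, 0.952]
contact_force: [-3.0, 1.5, 1.1]
opening: 0.016
```

```bash
cat > chk.py <<'E'
from h import *
st=observe();M=R.from_euler("xyz",st["tool_rot"]).as_matrix();p=st["tool_pos"]
ax=np.array([.558,.1556]);pin=p+M@np.array([-.0024,.0004,0])
v=pin[:2]-ax
print("t",st["time"],"th",np.arctan2(v[1],v[0])+2.33,"r",np.hypot(*v),"z",p[2],"tip",p[2]-.0437,"Ftool",(M.T@st["contact_force"]).round(1),"Ttool",(M.T@st["torque"]).round(2),"rot",st["tool_rot"].round(3))
E
python3 chk.py
```

```text
t 9.55 th 0.11105551814778725 r 0.04700227868392013 z 0.08779241364300036 tip 0.04409241364300036 Ftool [-0.5 -3.3 -1.1] Ttool [ 0.66 -0.06 -0.  ] rot [-3.14e+00  1.00e-03  9.52e-01]
```

Call:
jog_arm(
  rows=[10, 0, 2, 0, -2.5, 10, 0, 2, 0, -2.5, 10, 0, 2, 0, -2.5, 10, 0, 2, 0, -2.5, 10, 0, 2, 0, -2.5, 10, 0, 0, 0, 0],
)

```text
time: 10.15
tool_pos: [0.5391, 0.1152, 0.0878]
tool_rot: [-3.139, 0.001, 1.169]
contact_force: [-4.8, 0.9, 1.5]
opening: 0.0158
```

```bash
python3 chk.py
```

```text
t 10.15 th 0.3317869864041638 r 0.0469492163546581 z 0.08778326630165349 tip 0.04408326630165349 Ftool [-1.1 -4.8 -1.5] Ttool [ 0.95 -0.11 -0.04] rot [-3.139e+00  1.000e-03  1.169e+00]
```

Call:
jog_arm(
  rows=[10, -0.5, 0, 0.7, 0, 10, 0, 1.2, 0, -1.5, 10, 0, 1.2, 0, -1.5, 10, 0, 1.2, 0, -1.5, 10, 0, 0, 0, 0],
)

```text
time: 10.65
tool_pos: [0.5421, 0.1138, 0.0877]
tool_rot: [-3.139, 0.0, 1.247]
contact_force: [-7.9, 2.3, 6.3]
opening: 0.0157
```

```bash
python3 chk.py
```

```text
t 10.65 th 0.40594565277620953 r 0.04710675287265149 z 0.08769442032854402 tip 0.04399442032854402 Ftool [-0.4 -8.2 -6.3] Ttool [ 1.54  0.07 -0.02] rot [-3.139  0.     1.247]
```

Call:
jog_arm(
  rows=[10, 0, 1.2, 0, -1.5, 10, 0, 1.2, 0, -1.5, 10, 0, 1.2, 0, -1.5, 10, 0, 1.2, 0, -1.5, 10, 0, 0, 0, 0],
)

```text
time: 11.15
tool_pos: [0.5464, 0.1124, 0.0877]
tool_rot: [-3.139, 0.0, 1.352]
contact_force: [-7.7, 1.5, 7.9]
opening: 0.0156
```

```bash
python3 chk.py
```

```text
t 11.15 th 0.5085848203691137 r 0.04711056353163619 z 0.08769835069946735 tip 0.04399835069946735 Ftool [-0.2 -7.9 -7.8] Ttool [ 1.73  0.1  -0.01] rot [-3.139  0.     1.352]
```

Call:
jog_arm(
  rows=[10, 0, 1.2, 0, -1.5, 10, 0, 1.2, 0, -1.5, 10, 0, 1.2, 0, -1.5, 10, 0, 1.2, 0, -1.5, 10, 0, 0, 0, 0],
)

```text
time: 11.65
tool_pos: [0.5509, 0.1114, 0.0877]
tool_rot: [-3.138, 0.0, 1.456]
contact_force: [-7.8, 1.7, 9.2]
opening: 0.0159
```

```bash
python3 chk.py
```

```text
t 11.65 th 0.6107029737435095 r 0.04713904265980619 z 0.0876838295777484 tip 0.04398382957774839 Ftool [ 0.8 -7.9 -9.1] Ttool [1.82 0.11 0.02] rot [-3.138  0.     1.456]
```

Call:
jog_arm(
  rows=[10, 0, 1.2, -0.2, -1.5, 10, 0, 1.2, 0, -1.5, 10, 0, 1.2, 0, -1.5, 10, 0, 1.2, 0, -1.5, 10, 0, 0, 0, 0],
)

```text
time: 12.15
tool_pos: [0.5554, 0.1109, 0.0877]
tool_rot: [-3.137, 0.0, 1.561]
contact_force: [-8.6, 1.2, 8.3]
opening: 0.0158
```

```bash
python3 chk.py
```

```text
t 12.15 th 0.7123405944183694 r 0.04718469100240591 z 0.08767540999330528 tip 0.04397540999330528 Ftool [ 1.1 -8.6 -8.3] Ttool [ 1.88  0.15 -0.  ] rot [-3.137  0.     1.561]
```

Call:
jog_arm(
  rows=[10, 0, 1.2, 0, -1.5, 10, 0, 1.2, 0, -1.5, 10, 0, 1.2, 0, -1.5, 10, 0, 1.2, 0, -1.5, 10, 0, 0, 0, 0],
)

```text
time: 12.65
tool_pos: [0.5605, 0.1108, 0.0874]
tool_rot: [-3.138, 0.0, 1.666]
contact_force: [-7.3, 0.2, 4.5]
opening: 0.0156
```

```bash
python3 chk.py
```

```text
t 12.65 th 0.8255901115443851 r 0.04725670776940451 z 0.0874309593090154 tip 0.043730959309015396 Ftool [ 0.9 -7.2 -4.5] Ttool [1.45 0.15 0.03] rot [-3.138  0.     1.666]
```

The force dropped and z dipped at about 0.82 rad, so I'll feel downward here.

Call:
jog_arm(
  rows=[10, 0, 0, 0.6, 0, 10, 0, 0, 0, 0, 10, 0, 0, 0, 0],
)

```text
time: 12.95
tool_pos: [0.5608, 0.1107, 0.087]
tool_rot: [-3.138, 0.0, 1.665]
contact_force: [-8.1, -0.2, 4.6]
opening: 0.0157
```

```bash
python3 chk.py
```

```text
t 12.95 th 0.8309442922275421 r 0.047335645406319106 z 0.08699042004767471 tip 0.04329042004767471 Ftool [ 0.5 -8.1 -4.6] Ttool [ 1.33  0.03 -0.  ] rot [-3.138  0.     1.665]
```

Call:
jog_arm(
  rows=[10, 0, 0.8, 0.3, -1, 10, 0, 0, 0.5, 0, 10, 0, 0, 0, 0],
)

```text
time: 13.25
tool_pos: [0.5616, 0.1107, 0.0858]
tool_rot: [-3.138, 0.0, 1.683]
contact_force: [-6.5, -0.9, 2.5]
opening: 0.0154
```

```bash
python3 chk.py
```

```text
t 13.25 th 0.8489635034930278 r 0.04741143960819395 z 0.08583153708667099 tip 0.042131537086670987 Ftool [-0.1 -6.6 -2.5] Ttool [1.08 0.01 0.05] rot [-3.138  0.     1.683]
```

Call:
jog_arm(
  rows=[10, 0, 0.8, 0.5, -1, 10, 0, 0, 0.5, 0, 10, 0, 0, 0.5, 0, 10, 0, 0, 0, 0],
)

```text
time: 13.65
tool_pos: [0.5622, 0.1108, 0.0842]
tool_rot: [-3.138, 0.0, 1.7]
contact_force: [-5.8, -0.4, 2.4]
opening: 0.0157
```

```bash
python3 chk.py
```

```text
t 13.65 th 0.863424678890903 r 0.0474205063472356 z 0.08418831092564175 tip 0.04048831092564174 Ftool [ 0.4 -5.8 -2.4] Ttool [1.19 0.03 0.02] rot [-3.138  0.     1.7  ]
```

Call:
jog_arm(
  rows=[10, 0, 0.3, 1, 0, 10, 0, 0, 1.5, 0, 10, 0, 0, 1.5, 0, 10, 0, 0, 1.5, 0, 10, 0, 0, 1.5, 0, 10, 0, 0, 0, 0],
)

```text
time: 14.25
tool_pos: [0.5624, 0.1108, 0.0769]
tool_rot: [-3.137, 0.0, 1.7]
contact_force: [-5.9, -0.3, 0.9]
opening: 0.0158
```

```bash
python3 chk.py
```

```text
t 14.25 th 0.8663557462404436 r 0.047433019096600804 z 0.07689138948048947 tip 0.03319138948048947 Ftool [ 0.4 -5.8 -0.9] Ttool [1.09 0.04 0.02] rot [-3.137  0.     1.7  ]
```

Going in freely. Onward to the collar's seat (TCP z about 0.066).

Call:
jog_arm(
  rows=[10, 0, 0, 2, 0, 10, 0, 0, 2, 0, 10, 0, 0, 2, 0, 10, 0, 0, 2, 0, 10, 0, 0, 1.5, 0, 10, 0, 0, 1, 0, 10, 0, 0, 0, 0],
)

```text
time: 14.95
tool_pos: [0.5624, 0.1108, 0.0665]
tool_rot: [-3.137, 0.0, 1.7]
contact_force: [-6.5, -1.0, 1.6]
opening: 0.0159
```

```bash
python3 chk.py
```

```text
t 14.95 th 0.8665764743738935 r 0.04743481509196833 z 0.06647785085424573 tip 0.022777850854245732 Ftool [-0.2 -6.6 -1.6] Ttool [ 1.08 -0.01 -0.02] rot [-3.137  0.     1.7  ]
```

Call:
jog_arm(
  rows=[10, 0, 0, 0.7, 0, 10, 0, 0, 0.5, 0, 10, 0, 0, 0, 0],
)

```text
time: 15.25
tool_pos: [0.5626, 0.1108, 0.0658]
tool_rot: [-3.138, 0.0, 1.7]
contact_force: [-6.5, -1.0, 4.0]
opening: 0.0159
```

```bash
python3 chk.py
```

```text
t 15.25 th 0.8717884189558012 r 0.04744688067147156 z 0.06580044447310951 tip 0.022100444473109507 Ftool [-0.2 -6.6 -4. ] Ttool [ 1.22  0.07 -0.01] rot [-3.138  0.     1.7  ]
```

Call:
jog_arm(
  rows=[10, 0, 0, 0.5, 0, 10, 0, 0, 0, 0],
)

```text
time: 15.45
tool_pos: [0.5629, 0.1108, 0.0658]
tool_rot: [-3.139, 0.0, 1.7]
contact_force: [-7.0, -0.6, 7.1]
opening: 0.0156
```

```bash
python3 chk.py
```

```text
t 15.45 th 0.8786468190443273 r 0.04742511075224842 z 0.06577865957585616 tip 0.022078659575856155 Ftool [ 0.3 -7.1 -7.1] Ttool [1.24 0.02 0.05] rot [-3.139  0.     1.7  ]
```

Call:
jog_arm(
  rows=[10, 0, -0.5, -0.4, 0, 10, 0, -0.5, 0, 0, 10, 0, 0, 0, 0],
)

```text
time: 15.75
tool_pos: [0.5622, 0.1107, 0.0658]
tool_rot: [-3.14, 0.0, 1.7]
contact_force: [-5.7, 0.1, 2.9]
opening: 0.0159
```

```bash
python3 chk.py
```

```text
t 15.75 th 0.8634725887126327 r 0.04745860122863151 z 0.06577287954063507 tip 0.022072879540635068 Ftool [ 0.8 -5.7 -2.9] Ttool [0.88 0.03 0.01] rot [-3.14  0.    1.7 ]
```

Call:
jog_arm(
  rows=[10, 0, -0.5, 0, 0, 10, 0, -0.5, 0, 0, 10, 0, 0, 0, 0],
)

```text
time: 16.05
tool_pos: [0.5621, 0.1107, 0.0658]
tool_rot: [-3.141, 0.0, 1.701]
contact_force: [-3.7, 0.3, -0.0]
opening: 0.0156
```

```bash
python3 chk.py
```

```text
t 16.05 th 0.8609983283924834 r 0.04743541565601427 z 0.06581174739719996 tip 0.022111747397199955 Ftool [ 0.8 -3.7  0. ] Ttool [0.46 0.   0.02] rot [-3.141  0.     1.701]
```

Call:
jog_arm(
  rows=[10, 0, -0.4, 0, 0, 10, 0, -0.4, 0.2, 0, 10, 0, 0, 0, 0, 20, 0, 0, 0, 0, 30, 0, 0, 0, 0, 30, 0, 0, 0, 0, 30, 0, 0, 0, 0],
  grip_force=20,
)

```text
time: 16.75
tool_pos: [0.5616, 0.1107, 0.0659]
tool_rot: [3.141, 0.0, 1.702]
contact_force: [-1.0, 0.7, 0.6]
opening: 0.0296
```

```bash
python3 chk.py
```

```text
t 16.75 th 0.8510516618526307 r 0.04741234397845775 z 0.06594506076991888 tip 0.022245060769918876 Ftool [ 0.8 -0.9 -0.6] Ttool [-0.09  0.    0.01] rot [3.141 0.    1.702]
```

Released, with forces near zero. I'll back straight up and then look.

Call:
jog_arm(
  rows=[30, 0, 0, -5, 0, 30, 0, 0, -10, 0, 30, 0, 0, -20, 0, 30, 0, 0, -30, 0, 30, 0, 0, -35, 0, 30, 0, 0, -20, 0, 30, -25, 0, 0, 0, 30, -15, 0, 0, 0, 30, 0, 0, 0, 0, 30, 0, 0, 0, 0],
)

```text
time: 17.75
tool_pos: [0.5663, 0.071, 0.1854]
tool_rot: [-3.141, -0.001, 1.7]
contact_force: [-0.8, 0.3, 0.1]
opening: 0.0301
```

```bash
python3 chk.py
python3 - <<'E'
from h import *
st=observe();a,d=read_camera("wrist");b,_=read_camera("scene");t,_=read_camera("top")
i,T=ext("wrist",st)
c1=cv2.resize(a[60:260,200:440],(480,400));c2=cv2.resize(b[170:300,270:430],None,fx=2,fy=2)
o=np.zeros((400,800,3),np.uint8);o[:,:480]=c1;o[:260,480:]=c2;save("fin",o)
m,l,s=blobs(a,(0,150,60),(6,255,255));print(s)
# top height of head from depth
k=max(s,key=lambda q:q[1][4]);ys,xs=np.where(l==k[0]);D=d[ys,xs]
n=cv2.undistortPoints(np.c_[xs,ys].astype(float).reshape(-1,1,2),K(i),np.array(i["distortion"])).reshape(-1,2)
P=np.c_[n[:,0]*D,-n[:,1]*D,-D]@T[:3,:3].T+T[:3,3]
print("head z max",np.percentile(P[:,2],[90,97]),P[P[:,2]>np.percentile(P[:,2],80)].mean(0))
x,y=blobs(t,(7,80,60),(18,230,220),200)[2],0;print([q[2] for q in x])
E
```

```text
t 17.75 th 0.8622068102057225 r 0.08740106191858393 z 0.18542187245420297 tip 0.14172187245420298 Ftool [ 0.4 -0.7 -0.1] Ttool [-0.13  0.05 -0.04] rot [-3.141e+00 -1.000e-03  1.700e+00]
[(1, [309, 146, 18, 24, 413], [317.7, 157.9])]
head z max [0.10482084 0.10520363] [0.56148096 0.10837539 0.11065954]
[[415.3, 152.0], [431.3, 195.5], [184.1, 214.7]]
```

View pics/fin.png

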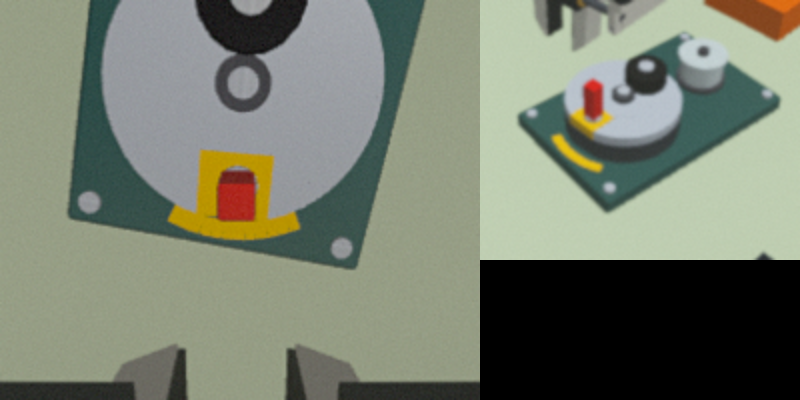

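The pin stands upright in the eye with its collar on the wheel, at crop (237,195). Its head top is at 0.105 m, which is where it should be when home. The wheel is held back at about mid-arc and the gripper is clear. The jar and carton haven't moved.

```bash
python3 -c "
from cell import hand_in;print(hand_in())"
```

```text
the job is handed in; nothing more can be done
None
```

The wheel is locked back and the job is handed in, at about 18 s on the robot's clock. I took the smallest red-headed pin from its stand and put it through the yellow eye. With the pin I swung the wheel counter-clockwise to about 0.86 rad, where the tip dropped into the lock hole. I pushed it in until the collar seated, eased the spring load onto the pin, let go and backed off.

**Last checks:**
- **Pin:** it stands upright in the eye, with its head top at about 105 mm, which matches fully home. The tip was about 22 mm above the table when seated.
- **Wheel:** it stayed back near mid-arc after release. I saw no sign of it slipping.
- **Forces:** side force, and push on the plate or wheel, stayed below about 10 N in every reading while the pin was in the wheel. They were near zero after release.
- **Bystanders:** the jar and carton show in the same place in the top camera before and after, within about 0.5 pixel.

**Disagreements:** the pin sat about 2–3 mm off the gripper's centre, and the wrist camera was off by about 1 mm. I aligned the pin to the eye within a single image to cancel both. My radius reading along the arc was about 47 mm rather than the nominal 48 mm, and it caused no trouble.

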